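# Turn the rice paddle round in its cover

## Robot

A 7-joint arm with a two-finger parallel gripper is mounted at the origin on the work surface. World frame = base frame: x ahead of the robot, y to its left, z up, the work surface at z = 0. Lengths are in m, angles in rad, forces in N, time in s.
With the tool pointing down it reaches from about 0.4 to 0.85 m from the base axis. Payload 10.4 kg.
Tool frame: the origin (TCP) lies midway between the tips of the shut fingers; the grasp point (between the pads) lies 19 mm behind it (hold_point_z is the distance from the TCP to the grasp point, in m); z points along the fingers, y is the line along which they close (so a half turn about z gives the same grasp; the last joint's range is limited). The gripper opens to 85 mm and grips with 20 to 120 N. Pads are 22 mm wide; open, the fingers measure 114 mm over their backs; the gripper's body (76 mm by 85 mm) begins 54 mm behind the grasp point. The pads swing forward as they close: fully open they stand 13 mm farther back than shut.
Start: joints at [1.246, 0.332, -0.065, 1.46, 0.022, 1.35, -0.088], TCP at [0.186, -0.597, 0.231] pointing down, gripper open.
Joint ranges: [-2.6, 2.6], [-0.5, 2.12], [-1.47, 1.34], [0.16, 2.42], [-1.27, 4.41], [0.06, 2.06], [-2.6, 2.6]. Speed limits (rad/s): [2.22, 2.22, 2.79, 2.79, 3.14, 3.14, 3.14].

## Interface

Orientations are given as [roll, pitch, yaw] about the fixed x, y, z axes, in that order (R = Rz(yaw) Ry(pitch) Rx(roll)).
In Python, from bench import state, snapshot, camera_params, hand_in, hold_point_z gives the robot as it stands.
- The arm moves only by the tool servo_tool, never from a script. Its argument "moves" is a list of rows, each a list of 5 numbers: the shift along the tool's x, y, z in m, then the turn about the tool's z in rad, then the closure, from 0 (fully open) to 1 (shut). A call has 1 to 20 rows; each row shifts and turns the commanded pose from where the row before left it, along the tool's axes as they then stand; what a row does not reach is not made up. A row lasts 1/8 s, in which the tool goes at most 62.5 mm and 10.7 degrees, less where a joint would pass 70% of its speed; a pose out of reach is approached as far as the arm can. A call with a gripper value outside its range is refused whole. The fingers move at their own pace and stop on an object; "newtons" is the grip in N (left out, the last holds). Time passes only in rows, so rows that do not move let the fingers close. It gives the time, the measured TCP pose, the force, the opening and the grip force at its end, in the units of the state.
- state(): the state, without advancing time (a new reading comes with each control period).
- snapshot(name): name is "side" or "top"; returns the picture (384x512x3 uint8, red, green, blue); there is no depth.
- camera_params(name): a dict with "fx", "fy", "cx", "cy" (pixels), "k1" (the pictures are not rectified: a ray, as slopes to the right and down, at radius r is drawn at 1 + k1 r^2 times it, then the intrinsics apply), "origin" and "orientation" of the camera in the world. Camera axes: x right, y down, z forward; pixel columns grow to the right and rows downward; lengths in m; the calibration is good to about 2 mm. A picture is of the moment at which its call begins. camera_params takes no time and is no camera call.
- hand_in(): hands the job in; it is judged then, once.
The state is a dict: "t": time; "q": joint angles; "qvel": joint speeds; "effort": joint torques, N m; "ee_pos": TCP position; "orientation": TCP orientation; "ft_force": force on the tool from outside, world axes, zero at the start; "ft_torque": the same for the moment, N m; "grip_width": finger opening in m; "grasp_force": force on a finger pad.
Only numpy, scipy, OpenCV 4.12 (cv2) and the standard library are available. Lean on these libraries where they do the work, as an engineer would, in place of code of your own. Each camera call takes 0.05 s, during which the arm holds its last target. There are 200 camera calls.

## Task

Somebody put the rice paddle away the wrong way round: its handle is in the steel cover and its head sticks out in the dust. Draw it out by the head, lay it down flat on the tray and let go, then take it again by the handle and slide it back into the cover head first, fully home, lying flat with the same face up and the handle sticking out. Do not shift or tip the crock, the pepper grinder, the salt cellar or the measuring spoons.

Things in the scene. Friction and masses are not known exactly. Their poses are not given: they have to be found in the camera images.
- paddle: Loose white plastic rice paddle lying flat, 190 mm long, 56 to 112 g, flat underside. Origin on the underside at the shoulder where handle meets head (about the centre of mass); +x runs to the head's tip, z up out of its upper face. At the start the handle is in the cover and the head outside, on the tray floor.
- head_tip (a point): Far end of the paddle's head, at paddle x = 78 mm, 7 mm above its underside. The head runs from x = 0 to 78 mm, is 48 mm wide and 14 mm thick, half-round at both ends (radius 24 mm), with straight parallel sides only from x = 24 to 54 mm: grip it there.
- handle_end (a point): Far end of the paddle's handle, at paddle x = -112 mm, 7 mm above its underside. The handle runs straight from x = 0 to -112 mm, 20 mm wide, 14 mm thick, with a round end.
- cover: Low steel box with a clear roof, fixed on the tray's left or right half, open only at its mouth, which faces the robot more or less. Origin on the tray floor in the middle of the mouth; +x runs inward to the back wall, z up. Inside 124 mm deep, 62 wide, 30 high, its floor being the tray's; walls and roof 4 mm (outside 128 x 70 x 34 mm).
- tray: Fixed bamboo tray, 400 mm (x, away from the robot) by 500 mm (y), floor 6 mm thick, rim 8 mm wide and 18 mm high over the table. Origin at the centre of its underside, on the table (z = 0). The front part of its floor (tray x -190 to -20 mm) is empty but for the paddle's head.
- crock: Earthenware crock with a ceramic lid resting on it (one piece), 104 mm across, 126 mm high, 0.7 kg, on the half of the tray without the cover. Origin under its centre.
- grinder: Green plastic push-button pepper grinder, standing, 46 mm across, 132 mm high, on the middle line of the tray, in its rear half. Origin under its centre.
- salt_cellar: Glass salt cellar with a steel lid, 54 mm across, 61 mm high, on the middle line of the tray, in its rear half. Origin under its centre.
- spoon_set: Three stainless measuring spoons on a ring, lying fanned on the table to the right of the tray, 133 mm long, 9 mm high. Origin at the ring end, spoons towards +x.
Things that resemble listed ones, but are neither listed nor needed, are in the scene too. What is meant by the paddle is not black or pink, and is the larger of those in its own colour.

How it is judged:
On the way, in this order (a step that is already met when the one before it is completed fails the run):
1. the paddle is wholly out of the cover and lies flat and still on the tray floor, let go ((x of head_tip in the frame of cover below 0 m or x of head_tip in the frame of cover above 0.128 m or y of head_tip in the frame of cover above 0.035 m or y of head_tip in the frame of cover below -0.035 m) and (x of handle_end in the frame of cover below 0 m or x of handle_end in the frame of cover above 0.128 m or y of handle_end in the frame of cover above 0.035 m or y of handle_end in the frame of cover below -0.035 m) and (x of paddle in the frame of cover below 0 m or x of paddle in the frame of cover above 0.128 m or y of paddle in the frame of cover above 0.035 m or y of paddle in the frame of cover below -0.035 m) and z of paddle in the frame of tray between 0.003 and 0.012 m and linear speed of paddle below 0.03 m/s and angle between paddle's own z axis and vertical below 0.12 rad and contact force between the fingers and paddle below 0.1 N), for 0.2 s.
2. the paddle is held again, now by its handle (contact force between the fingers and paddle above 1 N and x of the grasp point in the frame of paddle below -0.01 m), for 0.2 s.
At the end, for the whole second after the job is handed in: The paddle lies flat (within 7 degrees, same face up) and still on the tray floor, head first in the cover, the head's tip within 18 mm of the back wall, the handle's end outside the mouth, let go (x of head_tip in the frame of cover above 0.106 m and x of handle_end in the frame of cover below 0 m and y of head_tip in the frame of cover between -0.031 and 0.031 m and z of head_tip in the frame of cover below 0.02 m and z of paddle in the frame of tray between 0.003 and 0.012 m and linear speed of paddle below 0.03 m/s and angle between paddle's own z axis and vertical below 0.12 rad and contact force between the fingers and paddle below 0.1 N); the robot touches nothing.
It fails at once if the crock is shifted by more than 25 mm or tipped (distance of crock from where it was at the start of the episode above 0.025 m or angle between crock's own z axis and vertical above 0.35 rad).
It fails at once if the grinder is shifted by more than 25 mm or tipped (distance of grinder from where it was at the start of the episode above 0.025 m or angle between grinder's own z axis and vertical above 0.35 rad).
It fails at once if the salt cellar is shifted by more than 25 mm or tipped (distance of salt_cellar from where it was at the start of the episode above 0.025 m or angle between salt_cellar's own z axis and vertical above 0.35 rad).
It fails at once if the spoon set is shifted by more than 25 mm or tipped (distance of spoon_set from where it was at the start of the episode above 0.025 m or angle between spoon_set's own z axis and vertical above 0.35 rad).
It also fails if it takes over 64 s, if anything falls off the work surface, if the arm or the gripper's body presses on something with over 40 N, if the wrist force passes 120 N, or if a joint passes its speed limit or range.

## Working session

There is one attempt and no reset: what is moved stays moved. The work goes in short steps, Python scripts to look and compute and a tool call to move; the robot and the scene stay as the last step left them, time stands still between calls to the robot, and variables do not carry over. Pictures are saved under pics/ and viewed, at most 10 in all, crops included, and the job is handed in when it is done.

Besides the shell and the picture viewer there is one more tool, called after ">>>" by a JSON object that holds its "name" and its "arguments". servo_tool: Moves the arm, as the interface text tells. Its arguments: {"type":"object","properties":{"moves":{"type":"array"},"newtons":{"type":"number"}},"required":["moves"]}

```bash
mkdir -p pics
cat > h.py <<'E'
import numpy as np, cv2
from scipy.spatial.transform import Rotation as R
from bench import *
def cam(n):
    p=camera_params(n); o=np.array(p['orientation'],float)
    M=R.from_euler('xyz',o).as_matrix() if o.size==3 else (o if o.shape==(3,3) else None)
    return p,np.array(p['origin']),M
def ray(n,u,v):
    p,o,M=cam(n); a=np.array([(u-p['cx'])/p['fx'],(v-p['cy'])/p['fy']]); s=a.copy()
    for _ in range(30): s=a/(1+p['k1']*(s@s))
    return o,M@np.array([s[0],s[1],1])
def at(n,u,v,z):
    o,d=ray(n,u,v); return o+d*(z-o[2])/d[2]
def proj(n,P):
    p,o,M=cam(n); c=M.T@(np.array(P)-o); s=c[:2]/c[2]; s=s*(1+p['k1']*(s@s))
    return s[0]*p['fx']+p['cx'],s[1]*p['fy']+p['cy']
def save(n,f,crop=None,k=1):
    im=snapshot(n)
    if crop: x0,y0,x1,y1=crop; im=im[y0:y1,x0:x1]
    im=cv2.resize(im,None,fx=k,fy=k,interpolation=cv2.INTER_CUBIC)
    cv2.imwrite('pics/'+f,im[:,:,::-1])
E
python3 - <<'E'
from h import *
save('top','t0.png',None,1.5);save('side','s0.png',None,1.5)
for n in('top','side'):print(camera_params(n))
print(state(),hold_point_z)
E
```

```text
{'fx': 470.09191478254166, 'fy': 470.09191478254166, 'cx': 253.4681139166511, 'cy': 188.5995018702109, 'k1': -0.069395443425155, 'origin': array([ 0.28600607, -0.07761052,  1.50383748]), 'orientation': array([-2.92274763e+00,  2.22560677e-03, -1.56444528e+00])}
{'fx': 419.9979860730794, 'fy': 419.9979860730794, 'cx': 255.97846518586056, 'cy': 188.16119186184906, 'k1': 0.0009094173792416248, 'origin': array([-0.08134835,  0.78730866,  0.66685993]), 'orientation': array([-2.09027173,  0.02376287, -2.49006423])}
{'t': 0.1, 'q': array([ 1.24643756,  0.33278986, -0.06467703,  1.46083063,  0.02162418,
        1.34991771, -0.08848856]), 'qvel': array([ 0.00060871, -0.00065344, -0.00177504, -0.00176845,  0.00119676,
        0.00044419,  0.0003091 ]), 'effort': array([ 1.76294801e-03, -6.26742196e+01,  4.92991763e-02, -3.92430747e+01,
        1.61593506e-02,  6.97704905e-03, -3.56645614e-06]), 'ee_pos': array([ 0.18562866, -0.59645301,  0.23061995]), 'orientation': array([-3.14034605e+00,  8.77183592e-05,  3.01772506e-01]), 'ft_force': array([ 0.05756291, -0.12110349, -0.04938678]), 'ft_torque': array([-0.03465477,  0.01770344, -0.03701798]), 'grasp_force': 0.0, 'grip_width': 0.08525146553583705} 0.0187
```

View pics/t0.png

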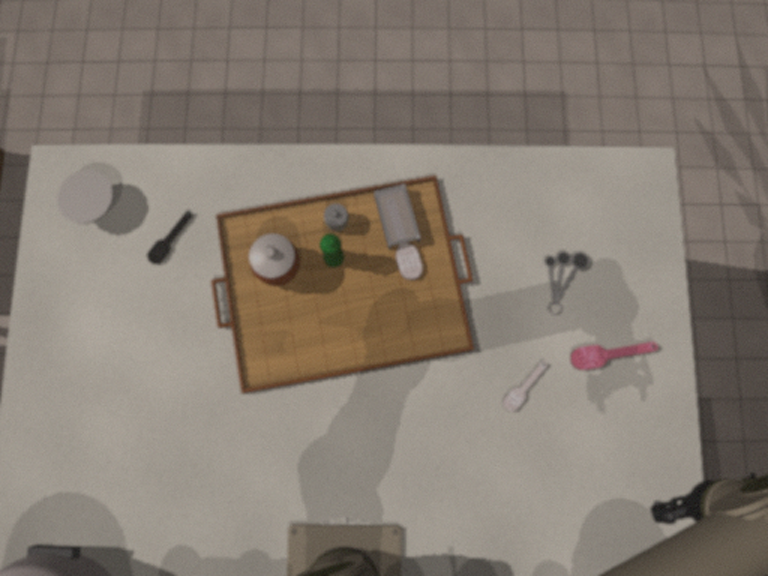

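View pics/s0.png

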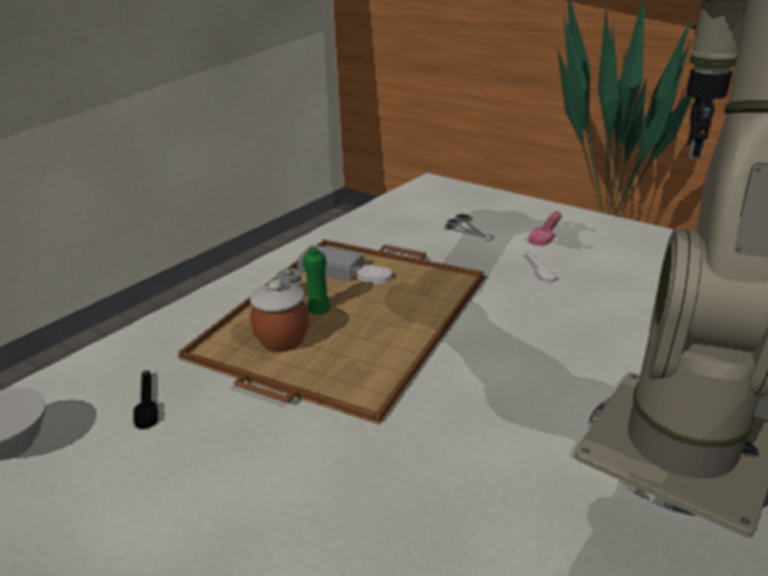

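Top view, in pixels of the 1.5x picture. Things that could be taken for the paddle:
- white head at the cover's mouth (409,262)
- small white spoon or paddle (525,385)
- pink (613,355)
- black (170,237)

I choose the white one in the cover. The cover is at (398,215), the crock at (273,258), the grinder at (331,247), the salt cellar at (336,215) and the spoons at (560,280). Next is a close crop of the choice.

Run:
```python
from h import *
save('top','t1.png',(235,110,325,205),6)
for n,u,v in(('grinder',331,242),('crock',273,258),('smallw',525,385)):print(n,at('top',u/1.5,v/1.5,.01))
for u,v in((219,215),(436,178),(472,350),(244,391)):print('tray corner',at('top',u/1.5,v/1.5,.018))
```

```text
grinder [0.70977114 0.03666589 0.01      ]
crock [0.67275364 0.16315928 0.01      ]
smallw [ 0.39924935 -0.3791901   0.01      ]
tray corner [0.76854299 0.28612701 0.018     ]
tray corner [ 0.85752414 -0.19547816  0.018     ]
tray corner [ 0.47205423 -0.26746697  0.018     ]
tray corner [0.38254586 0.21193198 0.018     ]
```

View pics/t1.png

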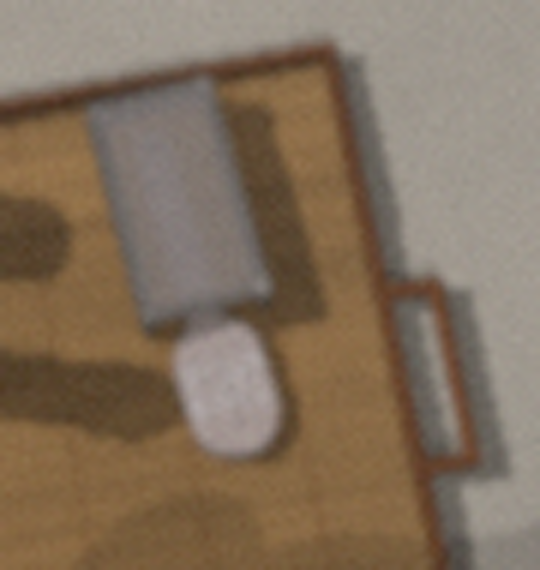

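The crop shows the cover's roof corners at about (90,103), (212,78), (271,293) and (147,322). The white head runs from (205,318) to its tip at (243,458), and a bit of neck shows. This is the right paddle, since it is the larger white one.

```bash
cat >> h.py <<'E'
def pose(L=0.09,box=(235,160,325,230),a0=-2.9,p0=(0.65,-0.12)):
    """white blob -> top-plane points"""
    im=snapshot('top').astype(int); x0,y0,x1,y1=box; s=im[y0:y1,x0:x1]
    m=((s.max(2)-s.min(2)<28)&(s.mean(2)>125)).astype(np.uint8)
    n,l,st,c=cv2.connectedComponentsWithStats(m); k=1+np.argmax(st[1:,4])
    v,u=np.nonzero(l==k); return np.array([at('top',a+x0,b+y0,.017)[:2] for a,b in zip(u,v)])
E
python3 - <<'E'
from h import *
C=np.array([at('top',235+u/6,110+v/6,.040)[:2] for u,v in((90,103),(212,78),(271,293),(147,322))])
print(C,np.linalg.norm(np.diff(C,axis=0,append=C[:1]),axis=1))
d=(C[0]+C[1]-C[2]-C[3])/2;print('cover ang',np.arctan2(d[1],d[0]),'mouth',(C[2]+C[3])/2,'back',(C[0]+C[1])/2)
P=np.array([at('top',235+u/6,110+v/6,.014)[:2] for u,v in((243,458),(205,318),(175,378),(281,372),(192,440),(262,330))]);print(P)
Q=pose(box=(255,164,290,195));print(len(Q));c,(w,h),a=cv2.minAreaRect(Q.astype(np.float32));print(c,w,h,a)
E=np.linalg.eigh(np.cov(Q.T));print(Q.mean(0),E,np.arctan2(*E[1][::-1,1]))
E
```

```text
[[ 0.81850489 -0.05956152]
 [ 0.83342436 -0.12647911]
 [ 0.71075339 -0.15807536]
 [ 0.69412707 -0.09123603]] [0.06856059 0.12667474 0.0688762  0.12834764]
cover ang 0.25071751347445703 mouth [ 0.70244023 -0.1246557 ] back [ 0.82596462 -0.09302031]
[[ 0.6252944  -0.14375233]
 [ 0.70383634 -0.12324619]
 [ 0.66980655 -0.10685318]
 [ 0.67353064 -0.16467654]
 [ 0.63514614 -0.11612185]
 [ 0.69721146 -0.15444174]]
275
(0.6637088060379028, -0.13337743282318115) 0.0683434009552002 0.04781549796462059 15.184355735778809
[ 0.664758   -0.13339626] EighResult(eigenvalues=array([0.00017401, 0.00034324]), eigenvectors=array([[ 0.24624599, -0.96920736],
       [-0.96920736, -0.24624599]])) -2.892787589165077
```

The sizes agree: the cover measures 68.7 x 127.5 mm, yaw 0.25, mouth at (0.702,-0.125). The head is 48 mm wide, with its grip centre near (0.665,-0.133). Now I work out the approach shift.

```bash
cat >> h.py <<'E'
def go(x,y,z,yaw):
    s=state(); M=R.from_euler('xyz',s['orientation']).as_matrix()
    dy=(yaw-s['orientation'][2]+np.pi)%(2*np.pi)-np.pi
    print('t',s['t'],'pos',s['ee_pos'].round(4),'rpy',s['orientation'].round(3),'q',s['q'].round(2),'w',s['grip_width'].round(4),'gf',s['grasp_force'],'F',s['ft_force'].round(1))
    print('shift',(M.T@(np.array([x,y,z])-s['ee_pos'])).round(4),'turn',round(-dy,3))
E
python3 -c "
from h import *
go(.665,-.133,.231,.253)"
```

```text
Traceback (most recent call last):
  File "h.py", line 31, in go
    print('t',s['t'],'pos',s['ee_pos'].round(4),'rpy',s['orientation'].round(3),'q',s['q'].round(2),'w',s['grip_width'].round(4),'gf',s['grasp_force'],'F',s['ft_force'].round(1))
                                                                                                        ^^^^^^^^^^^^^^^^^^^^^
AttributeError: 'float' object has no attribute 'round'
```

```bash
sed -i "s/s\['grip_width'\].round(4)/round(s['grip_width'],4)/" h.py; python3 -c "
from h import *
go(.665,-.133,.231,.253)"
```

```text
t 0.2 pos [ 0.1857 -0.5965  0.2308] rpy [-3.141  0.     0.302] q [ 1.25  0.33 -0.06  1.46  0.02  1.35 -0.09] w 0.0851 gf 0.0 F [-0.6  0.4  0.2]
shift [ 5.954e-01 -3.001e-01  1.000e-04] turn 0.049
```

>>> {"name": "servo_tool", "arguments": {"moves": [[0.0298,-0.015,0,0,0],[0.0298,-0.015,0,0,0],[0.0298,-0.015,0,0,0],[0.0298,-0.015,0,0,0],[0.0298,-0.015,0,0,0],[0.0298,-0.015,0,0,0],[0.0298,-0.015,0,0,0],[0.0298,-0.015,0,0,0],[0.0298,-0.015,0,0,0],[0.0298,-0.015,0,0,0],[0.0298,-0.015,0,0,0],[0.0298,-0.015,0,0,0],[0.0298,-0.015,0,0,0],[0.0298,-0.015,0,0,0],[0.0298,-0.015,0,0,0],[0.0298,-0.015,0,0,0],[0.0298,-0.015,0,0,0],[0.0298,-0.015,0,0,0],[0.0298,-0.015,0,0,0],[0.0298,-0.015,0,0.049,0]], "newtons": 60}}

```text
t: 2.7
ee_pos: [0.6663, -0.1325, 0.231]
orientation: [-3.142, 0.0, 0.252]
ft_force: [-0.2, -0.3, 0.2]
grip_width: 0.0853
grasp_force: 0.0
```

```bash
python3 -c "
from h import *
go(.665,-.133,.03,.253)"
```

```text
t 2.7 pos [ 0.6663 -0.1325  0.231 ] rpy [-3.142  0.     0.252] q [ 0.41  0.48 -0.4   1.28  0.19  1.41 -1.31] w 0.0853 gf 0.0 F [-0.2 -0.3  0.2]
shift [-1.30e-03  1.00e-04  2.01e-01] turn -0.001
```

>>> {"name": "servo_tool", "arguments": {"moves": [[-0.0013,0,0.04,0,0],[0,0,0.04,0,0],[0,0,0.04,0,0],[0,0,0.04,0,0],[0,0,0.03,0,0],[0,0,0.02,0,0],[0,0,0.014,0,0],[0,0,0,0,0],[0,0,0,0,0.6],[0,0,0,0,0.6],[0,0,0,0,0.6],[0,0,0,0,0.6],[0,0,0,0,0.6],[0,0,0,0,0.6]], "newtons": 50}}

```text
t: 4.45
ee_pos: [0.6654, -0.1335, 0.009]
orientation: [3.141, -0.002, 0.253]
ft_force: [-1.3, -0.2, 6.4]
grip_width: 0.047
grasp_force: 51.2
```

>>> {"name": "servo_tool", "arguments": {"moves": [[-0.005,0,-0.001,0,0.6],[-0.01,0,0,0,0.6],[-0.01,0,0,0,0.6],[-0.01,0,0,0,0.6],[-0.01,0,0,0,0.6],[-0.01,0,0,0,0.6],[-0.01,0,0,0,0.6],[-0.01,0,0,0,0.6],[-0.01,0,0,0,0.6],[-0.01,0,0,0,0.6],[-0.01,0,0,0,0.6],[-0.01,0,0,0,0.6],[-0.01,0,0,0,0.6],[-0.01,0,0,0,0.6],[0,0,0.001,0,0.6],[0,0,0,0,0.6]]}}

```text
t: 6.45
ee_pos: [0.533, -0.1677, 0.0088]
orientation: [3.141, 0.001, 0.252]
ft_force: [-6.6, 2.6, 23.1]
grip_width: 0.0466
grasp_force: 53.2
```

>>> {"name": "servo_tool", "arguments": {"moves": [[0,0,0,0,0],[0,0,0,0,0],[0,0,0,0,0],[0,0,0,0,0],[0,0,-0.02,0,0],[0,0,-0.04,0,0],[0,0,-0.05,0,0],[-0.06,0,-0.05,0,0],[-0.05,0.05,-0.03,0,0],[0,0.06,0,0,0],[0,0.06,0,0,0],[0,0.06,0,0,0]]}}

```text
t: 7.95
ee_pos: [0.5035, -0.405, 0.1838]
orientation: [3.14, -0.001, 0.253]
ft_force: [0.9, -0.4, 1.7]
grip_width: 0.0853
grasp_force: 0.0
```

Run:
```python
from h import *
save('top','t2.png',(225,105,335,245),4.2)
go(.6,-.14,.1,.253)
```

```text
t 8.0 pos [ 0.5019 -0.413   0.1819] rpy [3.138e+00 1.000e-03 2.460e-01] q [ 0.83  0.43 -0.28  1.45  0.12  1.28 -0.79] w 0.0852 gf 0.0 F [-6.5 -2.3 -1.7]
shift [ 0.1618 -0.2412  0.0808] turn -0.007
```

View pics/t2.png

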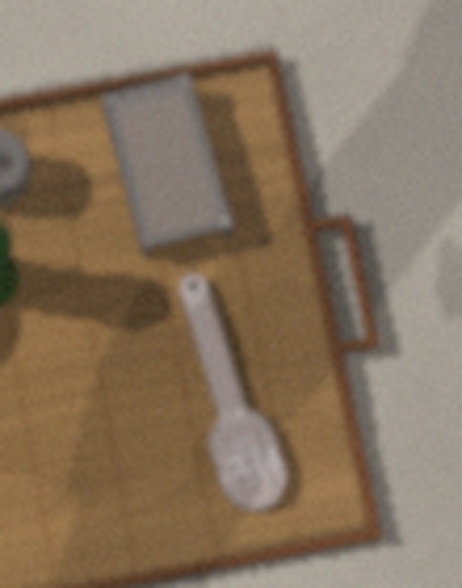

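The paddle lies wholly out, with its handle end at (192,275), its tip at (256,510) and its shoulder near (230,412). The mouth is at (188,238), and nothing else has moved. Now I measure the handle.

Run:
```python
from h import *
f=lambda u,v:at('top',225+u/4.2,105+v/4.2,.018)[:2]
e,t=f(192,274),f(256,510); d=(e-t)/np.linalg.norm(e-t)
print('end',e,'tip',t,np.linalg.norm(e-t),'ang',np.arctan2(d[1],d[0]))
for k in(300,340,380):print(k)
Q=pose(box=(262,167,300,230)); print(len(Q))
c=Q.mean(0);E=np.linalg.eigh(np.cov(Q.T))[1][:,1];E*=np.sign(E[0]);s=(Q-c)@E;print(c,'ang',np.arctan2(E[1],E[0]),'span',s.min(),s.max(), 'ends',c+E*s.min(),c+E*s.max())
H=Q[s>s.max()-.09];h=H.mean(0);print('handle mid',h, 'ang to cen',np.arctan2(*(h-c)[::-1]))
g=e-d*.047;print('grip',g);
m=np.array([.7024,-.1247]);u=np.array([np.cos(.251),np.sin(.251)]);print('end in cover x',(e-m)@u,'y',(e-m)@[-u[1],u[0]],'tip y',(t-m)@[-u[1],u[0]])
go(g[0],g[1],.18,np.arctan2(d[1],d[0]))
```

```text
end [ 0.67821593 -0.12815247] tip [ 0.49369602 -0.17638411] 0.1907194019238109 ang 0.2556694745897064
300
340
380
490
[ 0.56805709 -0.15846214] ang 0.304448132002228 span -0.07376016528683507 0.11361415684788613 ends [ 0.49768897 -0.18057299] [ 0.67644642 -0.1244044 ]
handle mid [ 0.63358049 -0.1380289 ] ang to cen 0.30228944993179474
grip [ 0.6327437  -0.14003845]
end in cover x -0.024283749302894852 y 0.0026623750776830647 tip y 0.0017718189129241196
t 8.05 pos [ 0.5014 -0.4096  0.1816] rpy [3.14e+00 1.00e-03 2.46e-01] q [ 0.82  0.43 -0.28  1.45  0.12  1.28 -0.79] w 0.0853 gf 0.0 F [-0.5  0.7 -0.9]
shift [ 0.193  -0.2295  0.001 ] turn -0.01
```

>>> {"name": "servo_tool", "arguments": {"moves": [[0.02,-0.024,0,0,0],[0.03,-0.035,0,0,0],[0.04,-0.047,0,0,0],[0.04,-0.047,0,0,0],[0.04,-0.047,0,0,0],[0.023,-0.03,0,-0.01,0],[0,0,0,0,0],[0,0,0.04,0,0],[0,0,0.04,0,0],[0,0,0.04,0,0],[0,0,0.03,0,0],[0,0,0.016,0,0],[0,0,0,0,0]]}}

```text
t: 9.68
ee_pos: [0.6319, -0.1326, 0.0157]
orientation: [-3.141, 0.001, 0.262]
ft_force: [0.1, -0.5, 1.3]
grip_width: 0.0855
grasp_force: 0.0
```

```bash
python3 -c "
from h import *
go(.6327,-.1395,.012,.256)"
```

```text
t 9.675 pos [ 0.6319 -0.1326  0.0157] rpy [-3.141e+00  1.000e-03  2.620e-01] q [ 0.42  0.6  -0.37  1.59  0.25  1.   -1.34] w 0.0855 gf 0.0 F [ 0.1 -0.5  1.3]
shift [-0.001   0.0068  0.0037] turn 0.006
```

>>> {"name": "servo_tool", "arguments": {"moves": [[-0.001,0.0068,0.002,0.006,0],[0,0,0.0017,0,0],[0,0,0,0,0.5],[0,0,0,0,0.9],[0,0,0,0,0.9],[0,0,0,0,0.9],[0,0,0,0,0.9],[0,0,0,0,0.9],[0,0,0,0,0.9]], "newtons": 90}}

```text
t: 10.8
ee_pos: [0.6335, -0.139, 0.0126]
orientation: [3.141, -0.001, 0.257]
ft_force: [-0.2, -0.4, 6.5]
grip_width: 0.017
grasp_force: 88.6
```

>>> {"name": "servo_tool", "arguments": {"moves": [[0,0,-0.01,0,0.9],[0,0,-0.015,0,0.9],[-0.01,0,-0.02,0,0.9],[-0.02,0,-0.02,0,0.9],[-0.02,0,-0.02,0,0.9],[-0.02,0,-0.015,0,0.9],[-0.015,0,0,0,0.9],[-0.005,0,0,0,0.9],[0,0,0,0,0.9]]}}

```text
t: 11.92
ee_pos: [0.5459, -0.1618, 0.1116]
orientation: [-3.141, 0.0, 0.257]
ft_force: [-0.2, 0.5, -1.0]
grip_width: 0.0169
grasp_force: 88.0
```

>>> {"name": "servo_tool", "arguments": {"moves": [[0,0,0,-0.08,0.9],[0,0,0,-0.16,0.9],[0,0,0,-0.18,0.9],[0,0,0,-0.18,0.9],[0,0,0,-0.18,0.9],[0,0,0,-0.18,0.9],[0,0,0,-0.18,0.9],[0,0,0,-0.18,0.9],[0,0,0,-0.18,0.9],[0,0,0,-0.18,0.9],[0,0,0,-0.18,0.9],[0,0,0,-0.18,0.9],[0,0,0,-0.18,0.9],[0,0,0,-0.18,0.9],[0,0,0,-0.18,0.9],[0,0,0,-0.18,0.9],[0,0,0,-0.18,0.9],[0,0,0,-0.16,0.9],[0,0,0,-0.041,0.9],[0,0,0,0,0.9]]}}

```text
t: 14.42
ee_pos: [0.5464, -0.1615, 0.1116]
orientation: [3.14, 0.0, -2.886]
ft_force: [0.7, 0.8, -0.9]
grip_width: 0.0169
grasp_force: 88.0
```

Run:
```python
from h import *
a=snapshot('top')[110:240,215:335];b=snapshot('side')[120:240,130:330]
a=cv2.resize(a,None,fx=3,fy=3);b=cv2.resize(b,(400,240));c=np.zeros((390,760,3),np.uint8);c[:,:360]=a;c[:240,360:]=b
cv2.imwrite('pics/t3.png',c[:,:,::-1])
go(.5475,-.165,.014,.251+np.pi)
```

```text
t 14.525 pos [ 0.5463 -0.1616  0.1118] rpy [ 3.141  0.    -2.886] q [ 0.96  0.47 -0.93  1.71  0.41  1.16  1.74] w 0.0167 gf 88.01799058914185 F [ 0.3 -0.2 -1.3]
shift [-0.0003 -0.0037  0.0978] turn 0.004
```

View pics/t3.png

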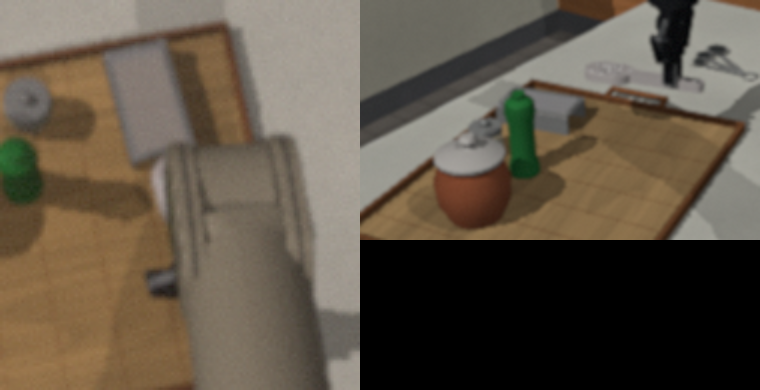

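The top view is blocked by the arm, but nothing else has shifted. In the side panel the paddle is held with its head towards the cover (tip ~(587,71), handle end ~(702,86)). I check level and heading by projection.

```bash
python3 - <<'E'
from h import *
d=np.array([np.cos(.256),np.sin(.256),0]);T=np.array([.5464,-.1616,.112])
for nm,k in(('tip',.143),('end',-.047)):
  for dz in(0,.01):
    u,v=proj('side',T+d*k+[0,0,dz]); print(nm,dz,'panel',360+2*(u-130),2*(v-120))
for y in(.2,.256,.31):
    u,v=proj('side',T+.143*np.array([np.cos(y),np.sin(y),0]));print(y,360+2*(u-130),2*(v-120))
E
python3 - <<'E'
import cv2;im=cv2.imread('pics/t3.png')[40:110,560:720];cv2.imwrite('pics/t4.png',cv2.resize(im,None,fx=5,fy=5,interpolation=cv2.INTER_CUBIC)[:600,:800])
E
```

```text
tip 0 panel 584.691404549765 66.89348999207033
tip 0.01 panel 584.4346115641625 61.0403179072822
end 0 panel 701.6410936086331 85.33303810946165
end 0.01 panel 701.8393606493144 79.24368941637391
0.2 586.9224183948206 64.86880802773516
0.256 584.691404549765 66.89348999207033
0.31 582.7687691791732 68.90401897663241
```

View pics/t4.png

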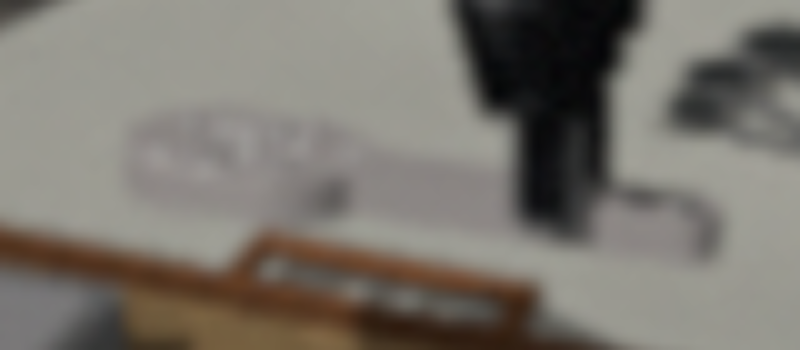

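The tip hangs only about 2° low, and the floor will level that. The heading is good. Now I lower it in front of the mouth.

>>> {"name": "servo_tool", "arguments": {"moves": [[0,-0.0034,0,0.004,0.9],[0,0,0.02,0,0.9],[0,0,0.03,0,0.9],[0,0,0.025,0,0.9],[0,0,0.012,0,0.9],[0,0,0.007,0,0.9],[0,0,0.003,0,0.9],[0,0,0,0,0.9]]}}

```text
t: 15.52
ee_pos: [0.5473, -0.1652, 0.0155]
orientation: [-3.141, 0.001, -2.889]
ft_force: [-0.8, 0.3, -1.0]
grip_width: 0.0172
grasp_force: 88.1
```

Run:
```python
from h import *
save('side','s5.png',(195,140,325,190),6)
go(.7024-.161*.9687,-.1247-.161*.2484,.014,.251+np.pi)
```

```text
t 15.575 pos [ 0.5474 -0.1652  0.0156] rpy [-3.141e+00  1.000e-03 -2.890e+00] q [ 0.89  0.6  -0.85  1.78  0.52  1.01  1.66] w 0.0168 gf 88.07602643966675 F [ 0.4  0.4 -1.1]
shift [0.0008 0.0008 0.0016] turn 0.001
```

View pics/s5.png

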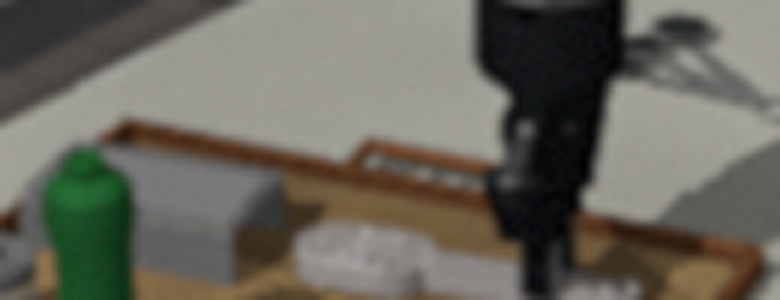

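The head is level just in front of the cover's mouth: tip ~(297,262), mouth edge ~(240,265). I slide it in.

>>> {"name": "servo_tool", "arguments": {"moves": [[-0.005,0.0007,0,0,0.9],[-0.01,0,0,0,0.9],[-0.01,0,0,0,0.9],[-0.01,0,0,0,0.9],[-0.01,0,0,0,0.9],[-0.01,0,0,0,0.9],[-0.005,0,0,0,0.9],[0,0,0,0,0.9]]}}

```text
t: 16.58
ee_pos: [0.6051, -0.1492, 0.015]
orientation: [3.141, 0.0, -2.889]
ft_force: [0.3, -0.0, -1.7]
grip_width: 0.0169
grasp_force: 88.1
```

>>> {"name": "servo_tool", "arguments": {"moves": [[-0.005,0,0,0,0.9],[-0.01,0,0,0,0.9],[-0.01,0,0,0,0.9],[-0.01,0,0,0,0.9],[-0.01,0,0,0,0.9],[-0.01,0,0,0,0.9],[-0.006,0,0,0,0.9],[-0.004,0,0.001,0,0.9],[-0.003,0,0.001,0,0.9],[-0.003,0,0.0005,0,0.9],[-0.003,0,0,0,0.9],[0,0,0,0,0.9]]}}

```text
t: 18.08
ee_pos: [0.677, -0.1309, 0.0126]
orientation: [-3.141, 0.001, -2.889]
ft_force: [0.9, 0.3, -0.8]
grip_width: 0.0169
grasp_force: 88.1
```

Run:
```python
from h import *
go(.7024-.027*.9687,-.1247-.027*.2484,.0126,.251+np.pi)
```

```text
t 18.075 pos [ 0.677  -0.1309  0.0126] rpy [-3.141e+00  1.000e-03 -2.889e+00] q [ 0.65  0.8  -0.78  1.44  0.59  1.14  1.59] w 0.0169 gf 88.14160466194153 F [ 0.9  0.3 -0.8]
shift [ 0.0009 -0.0003  0.    ] turn 0.001
```

>>> {"name": "servo_tool", "arguments": {"moves": [[-0.002,0,0,0,0.9],[-0.002,0,0,0,0.9],[0,0,0,0,0.9]]}}

```text
t: 18.45
ee_pos: [0.6807, -0.13, 0.0126]
orientation: [-3.141, 0.0, -2.889]
ft_force: [0.0, -0.8, 0.8]
grip_width: 0.017
grasp_force: 88.3
```

>>> {"name": "servo_tool", "arguments": {"moves": [[-0.0015,0,0,0,0.9],[-0.0015,0,0,0,0.9],[0,0,0,0,0.9]]}}

```text
t: 18.82
ee_pos: [0.6835, -0.1293, 0.0126]
orientation: [-3.141, 0.0, -2.889]
ft_force: [-1.6, 0.2, 2.7]
grip_width: 0.0168
grasp_force: 88.5
```

>>> {"name": "servo_tool", "arguments": {"moves": [[-0.0015,0,0,0,0.9],[-0.001,0,0,0,0.9],[0,0,0,0,0.9]]}}

```text
t: 19.2
ee_pos: [0.6859, -0.1287, 0.0126]
orientation: [-3.141, 0.0, -2.889]
ft_force: [-3.2, -0.4, 4.0]
grip_width: 0.0169
grasp_force: 88.7
```

>>> {"name": "servo_tool", "arguments": {"moves": [[0,0,0,0,0.5],[0,0,0,0,0.3],[0,0,0,0,0.3],[0,0,0,0,0.3],[0,0,-0.01,0,0.3],[0,0,-0.03,0,0.3],[0,0,-0.04,0,0.3],[0.05,0,-0.05,0,0.3],[0.05,-0.03,-0.03,0,0.3],[0.02,-0.06,0,0,0.3],[0,-0.06,0,0,0.3],[0,-0.06,0,0,0.3],[0,-0.05,0,0,0.3],[0,0,0,0,0.3],[0,0,0,0,0.3]]}}

```text
t: 21.08
ee_pos: [0.6424, -0.4053, 0.1657]
orientation: [3.141, 0.001, -2.889]
ft_force: [0.7, 0.5, 0.1]
grip_width: 0.0594
grasp_force: 0.0
```

Run:
```python
from h import *
save('top','t6.png',(235,110,325,205),6)
go(.6,-.14,.1,.253)
```

```text
t 21.125 pos [ 0.6425 -0.4047  0.166 ] rpy [ 3.141e+00  1.000e-03 -2.888e+00] q [ 0.92  0.79 -0.78  1.07  0.53  1.46  2.07] w 0.0596 gf 0.0 F [ 0.5  0.2 -0.3]
shift [-0.0253  0.2669  0.0661] turn -3.141
```

View pics/t6.png

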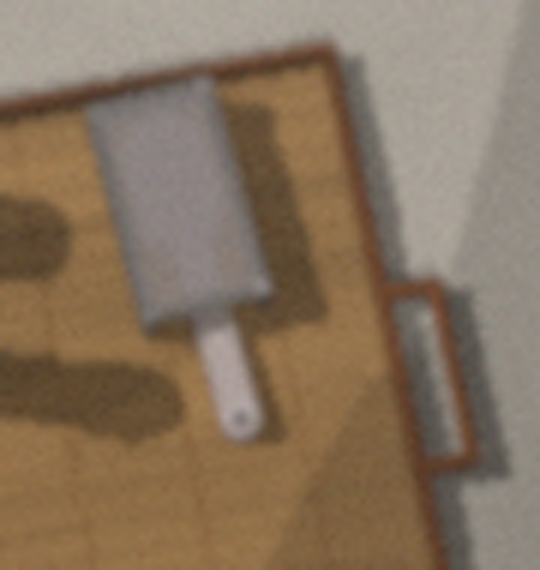

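The handle end is at (239,440), centred in the mouth, with the cover unmoved. I compute the tip depth, using the same reading as before.

Run:
```python
from h import *
m=np.array([.7024,-.1247]);u=np.array([np.cos(.251),np.sin(.251)])
e=at('top',235+239/6,110+441/6,.018)[:2];a=at('top',235+213/6,110+325/6,.02)[:2]
print((e-m)@u,'tip x',(e-m)@u+.190,'y',(e-m)@[-u[1],u[0]],'dir',np.arctan2(*(a-e)[::-1]))
```

```text
-0.07060706709048606 tip x 0.11939293290951394 y 0.000815500687883098 dir 0.2143918281441059
```

```bash
python3 -c "
from bench import *
print(hand_in())"
```

```text
the job is handed in; nothing more can be done
None
```

The job is handed in at about 21 s: the paddle is back in the cover head first and let go, with its tip measured at about 119 mm of the 124 mm depth (106 mm needed) and the handle sticking out centred; no verdict was returned, and I saw nothing else shift in the views I took.

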